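# Grease the linear stage through its tilted nipple

### The job

Grease the carriage of the linear stage: take the push-type grease gun out of its stand by the handle, bring its coupler squarely onto the tilted grease nipple on the carriage and press until the jaws snap home over the nipple's head. Then push the gun's barrel fully down over its nozzle against the pump spring and keep it pushed down: finish holding it there, gun in hand, without letting go and without knocking the other things on the bench about.

Things in the scene. Friction and masses are not known exactly. Their poses are not given: they have to be found in the camera images.
- gun_grip (a point): Centre of the black handle of the push-type grease gun, which stands upright in its stand: square grip 28 x 28 mm, flats across the point's x and y, from 24 mm below to 24 mm above this point, cap to 32 mm above. z: gun's axis, towards the handle end. Below: 46 mm flange (24 to 30 mm), 30 mm barrel (to 70 mm), nozzle, coupler. Lift it 95 mm straight up to clear the stand. 0.27 kg.
- coupler_seat (a point): Seat inside the coupler at the gun's lower end, on its axis (same axes), 96 mm below gun_grip, 84 mm once the pump is pressed. Coupler: steel, 30 mm thick; mouth 21 mm beyond this point (-z), flared from an 18.6 mm bore to 26 mm. Three sprung jaws, 13.5 mm beyond this point, snap over the nipple's 16 mm head; that takes 3 to 8 N. The nipple's nose comes to rest on this seat.
- gun_nozzle (a joint): Pump stroke of the gun, m: 0 = nozzle fully out (relaxed), 0.012 = barrel pushed fully down over the nozzle. The spring needs 10 N to start moving, 16 N at full stroke, and pushes the barrel back when let go.
- nipple_tip (a point): Nose of the steel grease nipple on the carriage. z: the nipple's axis, outward; it leans 25 degrees from vertical to the stage's front (-x). Nose 7 mm wide here, widening to the 16 mm head 6 mm below, 10 mm neck 11 to 24 mm below, then hexagon and slanted 25 mm boss. Seated, coupler_seat lies on this point, axes in line. The carriage (92 x 62 mm, top 60 mm above the bench) does not give way.
- stage: Linear stage fixed on the bench, 110 x 290 x 72 mm, origin at the centre of its underside; guide rods and screw along its y, grey motor cover at the +y end, small black hand wheel sticking out 14 mm at the -y end; its front, to which the nipple leans, is -x.
- stand: Stand of the grease gun, fixed: foot 90 x 80 mm, column at +x, level plate 84 x 64 x 8 mm whose top is 108 mm above the bench; origin at the centre of its underside. The gun hangs in the plate's 34 mm hole, 2 mm to -x of the origin, its flange on the plate.
- timer: White laboratory timer lying flat, 62 x 66 x 19 mm, loose, a bystander; origin at the centre of its underside.
- petri_pair: Two stacked petri dishes, 70 mm wide, 32 mm tall, loose, bystanders; origin at the centre of the underside.
- bottle_green_small: Small white bottle with a green cap, 38 mm wide, 89 mm tall, loose, a bystander; origin at the centre of its underside.

How it is judged:
On the way, in this order (a step that is already met when the one before it is completed fails the run):
1. the gun is lifted out of its stand in the gripper (height (world z) of coupler_seat above 0.125 m and contact force between the fingers and gun above 1 N), for 0.1 s.
2. the coupler has snapped home on the nipple, in line with it (distance between coupler_seat and nipple_tip below 0.003 m and angle between the z axis of coupler_seat and the z axis of nipple_tip, either way round below 0.14 rad), for 0.1 s.
At the end, for the whole second after the job is handed in: Still held: coupler seat within 3 mm of the nipple's nose, axes within 8 degrees, pump stroke at least 9 of 12 mm with over 6 N on the nipple, gripped by the fingers and clear of the stand; timer, dishes and bottle within 30 mm of their places (all of step 2 and value of joint gun_nozzle above 0.009 m and contact force between gun and stage above 6 N and contact force between the fingers and gun above 2 N and contact force between gun and stand below 0.3 N and distance of each of timer, petri_pair, bottle_green_small from where it was at the start of the episode below 0.03 m); the arm keeps its last pose, push and grip.
It fails at once if a bystander is knocked over (angle between any of timer, petri_pair, bottle_green_small's own z axis and vertical above 0.5 rad).
It fails at once if the gun is let fall on the bench (height (world z) of gun_grip below 0.06 m).
It also fails if it takes over 38 s, if anything falls off the work surface, if the arm or the gripper's body presses on something with over 40 N, if the wrist force passes 120 N, or if a joint passes its speed limit or range.

### The arm

A 6-joint arm with a two-finger parallel gripper is mounted at the origin on a cart in front of the work surface, level with it; the furniture and walls round the work are solid. World frame = base frame: x ahead of the robot, y to its left, z up, the work surface at z = 0. Lengths are in m, angles in rad, forces in N, time in s.
With the tool pointing down it reaches from about 0.35 to 0.775 m from the base axis. Payload 5.5 kg.
Tool frame: the origin (TCP) lies midway between the tips of the shut fingers; the grasp point (between the pads) lies 19 mm behind it; z points along the fingers, x is the direction in which the jaws open and shut, and the axes are right-handed (so a half turn about z gives the same grasp; the last joint's range is limited). The gripper opens to 85 mm and grips with 20 to 120 N. Pads are 22 mm wide; open, the fingers measure 114 mm over their backs; the gripper's body (76 mm by 85 mm) begins 54 mm behind the grasp point. The pads swing forward as they close: fully open they stand 13 mm farther back than shut.
Start: joints at [-1.409, 0.313, 0.046, 1.304, 0, 1.431], TCP at [0.171, -0.549, 0.231] pointing down, gripper open.
Joint ranges: [-2.76, 2.76], [-0.86, 1.69], [-1.03, 1.26], [-2.2, 2.34], [-1.47, 1.5], [-3.14, 3.14]. Speed limits (rad/s): [2.57, 2.57, 3.14, 3.14, 3.14, 3.14].

### API

Orientations are given as a unit quaternion [w, x, y, z].
In Python, from workcell import env gives the robot as it stands.
- The arm moves only by the tool servo_tool, never from a script. Its argument "targets" is a list of rows, each an object with "xyz": the shift along the tool's x, y, z in m, a list of three; "twist": the turn, a rotation vector about the tool's x, y, z in rad, a list of three; "jaw": the opening, from 0 (shut) to 1 (fully open). A call has 1 to 12 rows; each row is the pose to reach, as a shift and turn from the pose commanded when the call began, along the tool's axes at that moment; what a row does not reach only later rows make up. A row lasts 1/12 s, in which the tool goes at most 41.7 mm and 7.16 degrees, less where a joint would pass 70% of its speed; a pose out of reach is approached as far as the arm can. A call with a gripper value outside its range is refused whole. The fingers move at their own pace and stop on an object; "squeeze" is the grip in N (left out, the last holds). Time passes only in rows, so rows that repeat a pose let the fingers close. It gives the time, the measured TCP pose, the force and the opening at its end, in the units of the state.
- env.get_state(): the state, without advancing time (a new reading comes with each control period).
- env.read_camera(name): name is "scene" or "top" or "wrist"; returns a dict with "color" (420x560x3 uint8, red, green, blue), "depth" (420x560 float32, m along the optical axis (not along the pixel's ray), 0 where there is no reading), "fx", "fy", "cx", "cy" (pixels), "k1" (the pictures are not rectified: a ray, as slopes to the right and down, at radius r is drawn at 1 + k1 r^2 times it, then the intrinsics apply), "eye" and "attitude" of the camera in the world. Camera axes: x right, y down, z forward; pixel columns grow to the right and rows downward; lengths in m; the calibration is good to about 2 mm. A picture is of the moment at which its call begins.
- env.hand_in(): hands the job in, once; it reports no verdict.
The state is a dict: "clock": time; "joint_pos": joint angles; "qvel": joint speeds; "tau": joint torques, N m; "tcp_pos": TCP position; "orientation": TCP orientation; "wrist_force": force on the tool from outside, world axes, zero at the start; "ft_torque": the same for the moment, N m; "finger_gap": finger opening in m.
Only numpy, scipy, OpenCV 4.12 (cv2) and the standard library are available. Lean on these libraries where they do the work, as an engineer would, in place of code of your own. Each camera call takes 0.05 s, during which the arm holds its last target. There are 200 camera calls.

## Working session

There is one attempt and no reset: what is moved stays moved. The work goes in short steps, Python scripts to look and compute and a tool call to move; the robot and the scene stay as the last step left them, time stands still between calls to the robot, and variables do not carry over. Pictures are saved under pics/ and viewed, about 8 in all and at most 12, crops included, and the job is handed in when it is done.

Besides the shell and the picture viewer there is one more tool, called after "Call:" as name(argument=value, ...), one argument or row to a line, values as JSON. servo_tool: Moves the arm, as the interface text tells. Its arguments: {"type":"object","properties":{"targets":{"type":"array","items":{"type":"object","properties":{"xyz":{"type":"array","items":{"type":"number"}},"twist":{"type":"array","items":{"type":"number"}},"jaw":{"type":"number"}}}},"squeeze":{"type":"number"}},"required":["targets"]}

```bash
mkdir -p pics && cat > h.py <<'E'
import numpy as np, cv2
from scipy.spatial.transform import Rotation as R
from workcell import env
def q2R(q): return R.from_quat([q[1],q[2],q[3],q[0]]).as_matrix()
def att(c):
    a=np.array(c['attitude'],float)
    return q2R(a) if a.size==4 else a.reshape(3,3)
def save(c,n): cv2.imwrite('pics/'+n,c['color'][:,:,::-1])
def ray(c,u,v):
    x=(np.asarray(u,float)-c['cx'])/c['fx']; y=(np.asarray(v,float)-c['cy'])/c['fy']
    rd=np.hypot(x,y); r=rd.copy()
    for _ in range(20): r=rd/(1+c['k1']*r*r)
    s=np.where(rd>0,r/np.maximum(rd,1e-12),1)
    return np.stack([x*s,y*s,np.ones_like(x)],-1)
def pts(c,u,v,d=None):
    if d is None: d=c['depth'][np.asarray(v,int),np.asarray(u,int)]
    return (ray(c,u,v)*np.asarray(d)[...,None])@att(c).T+np.array(c['eye'])
def onplane(c,u,v,z):
    w=ray(c,u,v)@att(c).T; e=np.array(c['eye'])
    return e+w*((z-e[2])/w[...,2])[...,None]
def cloud(c):
    v,u=np.mgrid[0:420,0:560]; return pts(c,u,v)
E
python3 - <<'E'
from h import *
import pickle
D={}
for n in ['scene','top']:
    c=env.read_camera(n); save(c,n+'0.png'); D[n]=c
    print(n,c['eye'],c['attitude'],c['fx'],c['cx'],c['cy'],c['k1'],(c['depth']>0).mean())
pickle.dump(D,open('d0.pkl','wb'))
print(env.get_state())
E
```

```text
scene [-0.11872893  0.73931335  0.81200332] [ 0.16299615 -0.33852568  0.82208649 -0.42779249] 433.80777300752084 282.06470906525493 210.1349137745932 0.04172486182865056 0.9960501700680272
top [0.43090807 0.03526269 1.153569  ] [ 0.03005704 -0.69755792  0.71542602 -0.02598321] 430.86248408840936 279.0855311071515 212.67658505913326 0.035520294950871285 0.9961054421768708
{'clock': 0.1, 'joint_pos': array([-1.40859016e+00,  3.13940073e-01,  4.51064789e-02,  1.30361940e+00,
        9.10622751e-06,  1.43118194e+00]), 'qvel': array([-0.00164596, -0.00135762,  0.0022492 ,  0.00024842, -0.0015754 ,
        0.00100474]), 'tau': array([ 2.47035598e-03, -4.81721592e+01,  2.99245656e+01,  1.26472407e-02,
       -5.13282157e-05,  2.64998967e-06]), 'tcp_pos': array([ 0.17083502, -0.54855793,  0.23049533]), 'orientation': array([-5.82322728e-04,  8.05375084e-01, -5.92764951e-01, -5.89116254e-04]), 'wrist_force': array([-0.42125012, -1.28990243,  0.05925844]), 'ft_torque': array([-0.00900369, -0.03285939, -0.01381271]), 'finger_gap': 0.08518422266286449}
```

View pics/scene0.png

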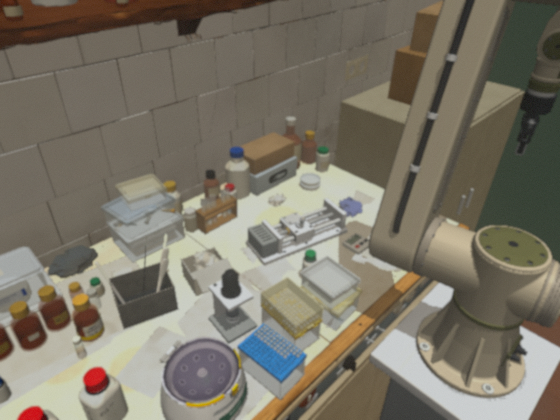

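View pics/top0.png

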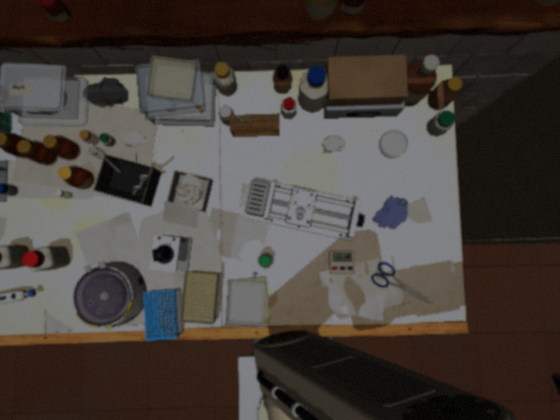

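The top view shows the gun handle at about (163,253) on its stand. The stage runs from (250,195) to (362,220), with its motor cover on the left. The bottle is at (265,261), the timer at (342,262) and the dishes at (393,144). Next I'll take enlarged crops and depth measurements.

```bash
python3 - <<'E'
from h import *
import pickle
D=pickle.load(open('d0.pkl','rb'))
t,s=D['top'],D['scene']
def crop(c,x,y,w,h): return cv2.resize(c['color'][y:y+h,x:x+w,::-1],(400,300),interpolation=cv2.INTER_CUBIC)
im=np.vstack([np.hstack([crop(t,230,160,150,112),crop(t,130,215,80,60)]),np.hstack([crop(s,235,185,120,90),crop(s,195,260,80,60)])])
cv2.imwrite('pics/crops0.png',im)
for n,c in D.items():
    P=cloud(c); hsv=cv2.cvtColor(c['color'],cv2.COLOR_RGB2HSV)
    # handle top: z 0.15-0.18 around
    box=(t,)
    g=(P[...,2]>0.155)&(P[...,2]<0.18)&(hsv[...,2]<90)
    k,l,st,ce=cv2.connectedComponentsWithStats(g.astype(np.uint8))
    for i in range(1,k):
        if st[i,4]>15: print(n,'dark high',st[i],ce[i],np.median(P[l==i],0).round(4))
P=cloud(t)
u,v=np.meshgrid(np.arange(560),np.arange(420))
# plate
m=(abs(P[...,2]-0.108)<0.006)&(u>140)&(u<200)&(v>225)&(v<285)
print('plate',P[m].mean(0),P[m].min(0),P[m].max(0),m.sum())
for n,c in D.items():
    P=cloud(c)
    m=(P[...,2]>0.045)&(P[...,2]<0.12)&(P[...,0]>0.4)&(P[...,0]<0.75)&(P[...,1]>-.25)&(P[...,1]<.15)
    print(n,'stage z hist',np.histogram(P[m][:,2],bins=np.arange(.045,.125,.005)))
    q=m&(P[...,2]>0.078); print(P[q].round(3)[:40])
E
```

```text
scene dark high [490  68  40  14 234] [509.98717949  74.38461538] [ 0.5179 -1.4397  0.1675]
scene dark high [389  87  25  13 145] [400.8137931   93.24827586] [ 0.7363 -0.8673  0.1679]
scene dark high [230 152  14   5  29] [236.96551724 154.06896552] [ 0.8158 -0.0378  0.1587]
scene dark high [223 270  15  13 125] [229.888 275.264] [0.4148 0.3278 0.1633]
scene dark high [453 289  71  41 537] [481.30540037 314.20856611] [0.0022 0.0565 0.1638]
top dark high [146  56  51  46 433] [169.80831409  77.14549654] [0.8364 0.2892 0.1761]
top dark high [420  61  16  14  64] [425.0625   69.90625] [ 0.8315 -0.3069  0.1711]
top dark high [308  66  18  20 280] [316.56785714  75.32142857] [ 0.8315 -0.0568  0.1634]
top dark high [152 248  13  13 143] [158.06993007 253.88811189] [0.4222 0.3181 0.164 ]
plate [0.41636829 0.30916943 0.10670533] [0.34700666 0.23726519 0.10200242] [0.46775377 0.35729723 0.11397289] 803
scene stage z hist (array([479, 198, 280, 374, 562, 191,  32,  26,  55,  31,  28,  22,   6,
         0,   0]), array([0.045, 0.05 , 0.055, 0.06 , 0.065, 0.07 , 0.075, 0.08 , 0.085,
       0.09 
[... 1264 characters left out ...]
0.105]
 [0.748 0.142 0.103]
 [0.748 0.139 0.102]
 [0.747 0.129 0.107]
 [0.747 0.126 0.107]
 [0.748 0.119 0.101]
 [0.748 0.114 0.101]
 [0.746 0.109 0.106]
 [0.747 0.107 0.103]
 [0.746 0.104 0.107]
 [0.749 0.102 0.097]
 [0.748 0.075 0.097]
 [0.746 0.072 0.105]
 [0.748 0.067 0.098]
 [0.747 0.055 0.098]
 [0.746 0.052 0.102]
 [0.747 0.05  0.099]
 [0.749 0.047 0.092]
 [0.747 0.147 0.099]
 [0.747 0.145 0.098]
 [0.749 0.143 0.093]
 [0.749 0.14  0.09 ]
 [0.75  0.138 0.088]
 [0.748 0.13  0.095]
 [0.746 0.127 0.1  ]
 [0.745 0.124 0.103]
 [0.747 0.122 0.097]
 [0.748 0.12  0.092]
 [0.75  0.118 0.088]
 [0.747 0.112 0.096]
 [0.746 0.11  0.1  ]
 [0.745 0.107 0.103]
 [0.745 0.104 0.102]
 [0.747 0.102 0.096]]
```

View pics/crops0.png

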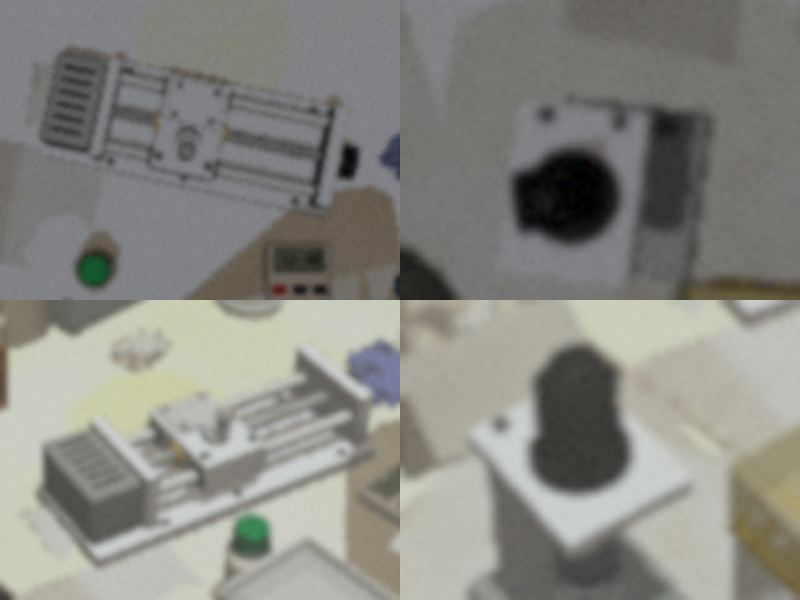

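Crops: the nipple is at about (299,214) in top and (300,222) in scene. The stage's front edge falls to the right by about 12°. The plate is yawed only a few degrees and the handle sits on it. Now I'll measure the yaws and get rough positions.

```bash
cat >> h.py <<'E'
def rel(xyz,Rt):
    s=env.get_state(); R0=q2R(s['orientation'])
    d=R0.T@(np.array(xyz)-s['tcp_pos']); w=R.from_matrix(R0.T@Rt).as_rotvec()
    print('xyz',d.round(4),'twist',w.round(4),'rows>=',max(np.linalg.norm(d)/.0417,np.degrees(np.linalg.norm(w))/7.16).round(1))
E
python3 - <<'E'
from h import *
import pickle
D=pickle.load(open('d0.pkl','rb')); t,s=D['top'],D['scene']
P=cloud(t)
def rect(m,name):
    k,l,st,ce=cv2.connectedComponentsWithStats(m.astype(np.uint8)); i=1+np.argmax(st[1:,4])
    r=cv2.minAreaRect(P[l==i][:,:2].astype(np.float32)); print(name,np.round(r[0],4),np.round(r[1],4),round(r[2],2),st[i]); return l==i
u,v=np.meshgrid(np.arange(560),np.arange(420))
reg=(u>235)&(u<370)&(v>165)&(v<245)
rect(reg&(P[...,2]>.012)&(P[...,2]<.12),'stage'); 
a=rect((u>135)&(u<205)&(v>225)&(v<285)&(P[...,2]>.095)&(P[...,2]<.12),'plate')
# plate colour edges on plane z=.108
hsv=cv2.cvtColor(t['color'],cv2.COLOR_RGB2HSV)
# region around nipple: heights map top
print((P[204:224:1,290:310:1,2]*1000).round(0).astype(int))
for c,uu,vv in [(t,298.6,216),(t,300,211),(s,299.5,222.5)]: print([onplane(c,uu,vv,z).round(4) for z in (.085,.1)])
h=env.get_state()
E
```

```text
stage [ 0.5291 -0.0285] [0.3022 0.1101] 76.24 [ 245  178  120   63 4464]
plate [0.4242 0.3206] [0.0647 0.0837] 82.04 [149 235  32  37 739]
[[ 60  62  58  59  63  63  64  62  60  65  64  66  63  59  63  60  60  61
   63  61]
 [ 56  60  57  63  61  56  57  60  59  62  55  61  60  62  61  60  58  61
   65  64]
 [ 57  59  57  58  57  57  60  59  58  55  54  59  56  59  56  60  60  64
   60  60]
 [ 57  60  60  60  57  56  62  58  59  61  64  62  60  57  58  56  60  61
   59  62]
 [ 55  61  63  56  59  58  58  58  65  72  71  75  67  64  58  57  58  62
   57  56]
 [ 64  58  58  57  59  59  59  67  69  74  71  73  76  69  64  62  56  59
   56  56]
 [ 57  62  59  57  60  55  60  70  71  71  70  73  75  71  70  66  60  62
   60  61]
 [ 56  56  57  60  57  57  76  73  77  78  81  76  74  73  73  59  57  62
   59  63]
 [ 61  55  57  63  56  62  68  66  78  77  76  80  78  74  71  63  59  59
   56  58]
 [ 61  59  57  57  62  60  66  76  74  80  80  77  76  76  70  71  58  56
   61  58]
 [ 57  57  61  60  58  62  68  75  93  93  94  97  74  76  70  61  58  62
   57  56]
 [ 59  59  62  55  60  58 
[... 252 characters left out ...]
57  62  84  92  94  99  94  89  60  61  62  60  57
   59  59]
 [ 58  58  58  58  59  56  57  56  83  91  90  88  58  57  61  57  63  60
   59  58]
 [ 58  62  56  60  57  60  62  59  60  55  58  57  56  55  56  59  59  56
   57  59]
 [ 58  61  58  60  60  57  59  56  52  56  59  59  59  60  61  58  56  64
   64  60]
 [ 59  63  59  59  60  58  60  57  61  60  62  59  59  57  61  59  57  61
   60  58]
 [ 42  50  52  58  54  58  58  56  61  60  58  58  60  59  63  59  62  58
   55  58]]
[array([ 0.5063, -0.0079,  0.085 ]), array([ 0.5053, -0.0073,  0.1   ])]
[array([ 0.5187, -0.0118,  0.085 ]), array([ 0.5175, -0.0111,  0.1   ])]
[array([0.5043, 0.0048, 0.085 ]), array([0.4914, 0.0199, 0.1   ])]
```

```bash
cat >> h.py <<'E'
def frame(yaw,zdir):
    """tool frame with z along zdir and x as near as possible to heading yaw (deg)"""
    z=np.array(zdir,float); z/=np.linalg.norm(z); x=np.array([np.cos(np.radians(yaw)),np.sin(np.radians(yaw)),0]); x-=z*(x@z); x/=np.linalg.norm(x)
    return np.stack([x,np.cross(z,x),z],1)
E
python3 - <<'E'
from h import *
rel([.45,-.01,.30],frame(76,[0,0,-1]))
E
```

```text
xyz [-0.4313 -0.4267 -0.0687] twist [-2.2000e-03  3.0000e-04 -2.5954e+00] rows>= 20.8
```

Call:
servo_tool(
  targets=[
    {"xyz":[-0.036,-0.036,-0.006],"twist":[0,0,-0.12],"jaw":1},
    {"xyz":[-0.072,-0.071,-0.012],"twist":[0,0,-0.24],"jaw":1},
    {"xyz":[-0.108,-0.107,-0.017],"twist":[0,0,-0.36],"jaw":1},
    {"xyz":[-0.144,-0.142,-0.023],"twist":[0,0,-0.48],"jaw":1},
    {"xyz":[-0.18,-0.178,-0.029],"twist":[0,0,-0.6],"jaw":1},
    {"xyz":[-0.216,-0.213,-0.035],"twist":[0,0,-0.72],"jaw":1},
    {"xyz":[-0.216,-0.213,-0.035],"twist":[0,0,-0.84],"jaw":1},
    {"xyz":[-0.25,-0.25,-0.04],"twist":[0,0,-0.96],"jaw":1},
    {"xyz":[-0.28,-0.28,-0.045],"twist":[0,0,-1.08],"jaw":1},
    {"xyz":[-0.31,-0.31,-0.05],"twist":[0,0,-1.2],"jaw":1},
    {"xyz":[-0.33,-0.33,-0.053],"twist":[0,0,-1.32],"jaw":1},
    {"xyz":[-0.35,-0.35,-0.057],"twist":[0,0,-1.44],"jaw":1},
  ],
)

```text
clock: 1.1
tcp_pos: [0.4013, -0.1086, 0.2883]
orientation: [-0.0, 0.996, 0.088, -0.0]
wrist_force: [0.7, -0.5, -0.2]
finger_gap: 0.0854
```

```bash
python3 - <<'E'
from h import *
rel([.45,-.01,.30],frame(76,[0,0,-1])); print(env.get_state()['joint_pos'].round(3))
E
```

```text
xyz [ 0.0653 -0.0885 -0.0116] twist [-1.0000e-04  0.0000e+00 -1.1495e+00] rows>= 9.2
[-0.458 -0.009 -0.199  1.381  0.     0.936]
```

Call:
servo_tool(
  targets=[
    {"xyz":[0.02,-0.025,-0.004],"twist":[0,0,-0.12],"jaw":1},
    {"xyz":[0.04,-0.05,-0.008],"twist":[0,0,-0.24],"jaw":1},
    {"xyz":[0.055,-0.075,-0.01],"twist":[0,0,-0.36],"jaw":1},
    {"xyz":[0.065,-0.088,-0.012],"twist":[0,0,-0.48],"jaw":1},
    {"xyz":[0.065,-0.088,-0.012],"twist":[0,0,-0.6],"jaw":1},
    {"xyz":[0.065,-0.088,-0.012],"twist":[0,0,-0.72],"jaw":1},
    {"xyz":[0.065,-0.088,-0.012],"twist":[0,0,-0.84],"jaw":1},
    {"xyz":[0.065,-0.088,-0.012],"twist":[0,0,-0.96],"jaw":1},
    {"xyz":[0.065,-0.088,-0.012],"twist":[0,0,-1.08],"jaw":1},
    {"xyz":[0.065,-0.088,-0.012],"twist":[0,0,-1.15],"jaw":1},
    {"xyz":[0.065,-0.088,-0.012],"twist":[0,0,-1.15],"jaw":1},
  ],
)

```text
clock: 2.02
tcp_pos: [0.4499, -0.013, 0.2999]
orientation: [-0.0, 0.789, 0.614, -0.0]
wrist_force: [-0.5, -0.8, 0.1]
finger_gap: 0.0851
```

```bash
python3 - <<'E'
from h import *
import pickle
s=env.get_state(); print(s['tcp_pos'],s['orientation'],s['joint_pos'].round(3))
c=env.read_camera('wrist'); save(c,'w1.png'); pickle.dump((s,c),open('w1.pkl','wb'))
print(c['eye'],att(c).round(3),c['fx'])
E
```

```text
[ 0.44987647 -0.01295986  0.29990844] [-3.00829986e-04  7.89153522e-01  6.14195847e-01 -3.00697323e-04] [-0.207  0.058 -0.102  1.412 -0.     0.041]
[0.3804368  0.00330428 0.4417432 ] [[ 0.245  0.93   0.274]
 [ 0.97  -0.235 -0.069]
 [ 0.001  0.283 -0.959]] 331.9031958287369
```

View pics/w1.png

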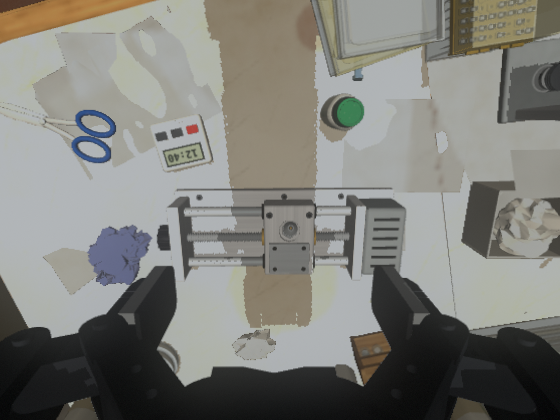

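The wrist view shows the nipple almost along its axis at (290,230), with the stage's rods level in the image (y_stage about 76°). The bottle's green cap is at (348,112) and the timer at (182,143). Now I'll measure the nipple and the edge.

```bash
python3 - <<'E'
from h import *
import pickle
s,c=pickle.load(open('w1.pkl','rb')); P=cloud(c)
g=cv2.cvtColor(c['color'],cv2.COLOR_RGB2GRAY)
crop=cv2.resize(c['color'][200:262,250:330,::-1],(800,620),interpolation=cv2.INTER_CUBIC)[:600]; cv2.imwrite('pics/w1n.png',crop)
sub=P[215:246,275:306]
print((sub[::1,::1,2]*1000).round(0).astype(int))
m=np.zeros(g.shape,bool); m[210:250,270:310]=True
m&=(P[...,2]>.086)&(P[...,2]<.115); v,u=np.nonzero(m); print('head px',u.mean(),v.mean(),len(u),u.min(),u.max(),v.min(),v.max(),P[m].mean(0), np.percentile(P[m][:,2],[50,90,98]))
# base plate front edge & end-plate tops: yaw
k=(P[...,2]>.066)&(P[...,2]<.08); r=P[180:285,150:410][k[180:285,150:410]]
print('endplate/motor rect',cv2.minAreaRect(r[:,:2].astype(np.float32)))
k=(P[...,2]>.057)&(P[...,2]<.0635)&(np.indices(g.shape)[1]>255)&(np.indices(g.shape)[1]<322)&(np.indices(g.shape)[0]>190)&(np.indices(g.shape)[0]<280)
print('carriage',cv2.minAreaRect(P[k][:,:2].astype(np.float32)),P[k][:,2].mean())
k=(P[...,2]>.004)&(np.indices(g.shape)[1]>160)&(np.indices(g.shape)[1]<410)&(np.indices(g.shape)[0]>183)&(np.indices(g.shape)[0]<285)
print('all',cv2.minAreaRect(P[k][:,:2].astype(np.float32)))
E
```

```text
[[ 61  60  61  59  61  59  59  58  60  58  59  59  59  60  59  58  58  60
   60  59  60  61  60  59  60  58  59  59  60  60  60]
 [ 59  59  59  59  60  60  59  59  58  59  61  59  60  59  59  58  60  60
   60  59  60  59  60  60  60  60  59  59  58  61  58]
 [ 59  59  60  60  59  60  59  59  58  59  59  58  60  59  59  61  59  60
   59  59  59  60  60  59  59  58  60  60  60  61  59]
 [ 60  59  60  60  59  60  59  60  59  59  59  59  60  60  60  59  60  60
   59  60  59  60  59  60  59  60  60  60  59  59  59]
 [ 58  60  59  60  60  59  58  61  59  58  60  60  60  60  61  59  60  58
   58  59  60  59  60  59  59  60  59  58  60  61  59]
 [ 59  59  60  59  60  59  60  59  60  59  60  60  59  60  60  60  59  59
   59  60  59  59  58  60  60  59  58  61  59  59  57]
 [ 59  60  58  60  59  60  60  60  60  59  60  65  65  64  63  64  63  65
   58  60  60  59  60  58  59  58  60  59  61  59  59]
 [ 61  58  59  59  61  59  60  61  60  64  66  64  65  90  88  89  89  89
   65  64  60  59  60  60  60  59  57  60  60  58  60]
 [ 61  60  59  61  60  59  59  65  67  65  67  90  90  91  90  92  9
[... 2692 characters left out ...]
61  63  62  62  63  62
   60  61  63  62  62  62  62  62  62  63  62  63  61]
 [ 63  60  61  63  64  63  63  62  62  62  63  62  61  63  62  62  63  61
   61  63  63  61  63  61  62  61  62  61  61  62  62]]
head px 290.0 228.65 160 283 297 222 235 [ 0.50507911 -0.00903209  0.09422693] [0.09472285 0.0974806  0.09829306]
endplate/motor rect ((0.5315523743629456, -0.01877404749393463), (0.2806263267993927, 0.09621097892522812), 76.69236755371094)
carriage ((0.5331100225448608, -0.01526527851819992), (0.06189027801156044, 0.09191371500492096), 75.48326110839844) 0.06041869232336632
all ((0.48576417565345764, -0.0034101158380508423), (0.32715973258018494, 0.20793159306049347), 76.44055938720703)
```

View pics/w1n.png

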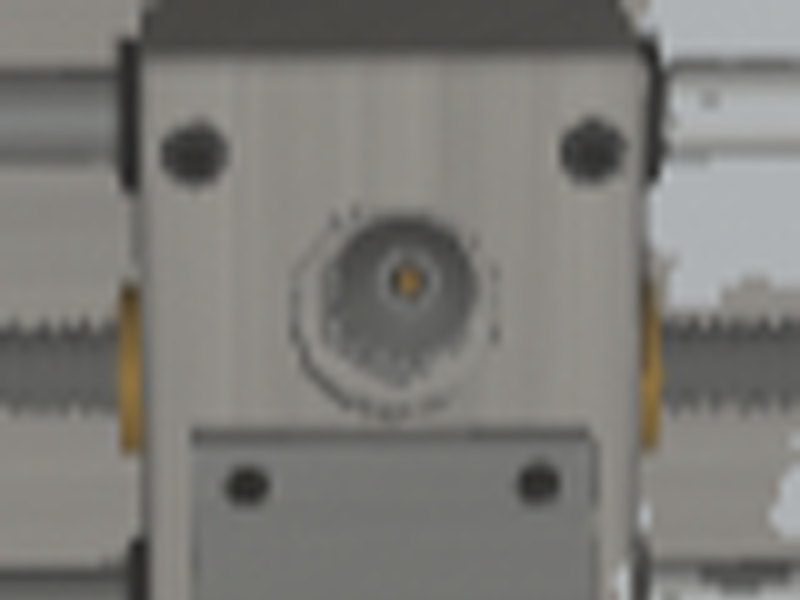

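```bash
python3 - <<'E'
from h import *
import pickle
s,c=pickle.load(open('w1.pkl','rb'))
print('tip',onplane(c,290.35,227.75,.0985))
D=pickle.load(open('d0.pkl','rb'))
P=cloud(D['top']);m=np.zeros((420,560),bool);m[205:225,290:310]=True;m&=P[...,2]>.084;print('top head',P[m].mean(0))
P=cloud(D['scene']);m=np.zeros((420,560),bool);m[205:240,285:315]=True;m&=(P[...,2]>.085)&(P[...,0]<.56);print('scene head',P[m].mean(0),m.sum())
rel([.42,.32,.28],frame(82,[0,0,-1]))
E
```

```text
tip [ 0.50262877 -0.00826628  0.0985    ]
top head [ 0.50462327 -0.00986724  0.09381934]
scene head [0.36560878 0.15787104 0.25063544] 32
xyz [ 0.3151 -0.1117  0.02  ] twist [-8.000e-04  1.000e-04 -1.117e-01] rows>= 8.0
```

Call:
servo_tool(
  targets=[
    {"xyz":[0.02,-0.007,0.001],"twist":[0,0,-0.01],"jaw":1},
    {"xyz":[0.06,-0.021,0.004],"twist":[0,0,-0.02],"jaw":1},
    {"xyz":[0.1,-0.035,0.006],"twist":[0,0,-0.04],"jaw":1},
    {"xyz":[0.14,-0.05,0.009],"twist":[0,0,-0.05],"jaw":1},
    {"xyz":[0.18,-0.064,0.011],"twist":[0,0,-0.06],"jaw":1},
    {"xyz":[0.22,-0.078,0.014],"twist":[0,0,-0.08],"jaw":1},
    {"xyz":[0.255,-0.09,0.016],"twist":[0,0,-0.09],"jaw":1},
    {"xyz":[0.285,-0.101,0.018],"twist":[0,0,-0.1],"jaw":1},
    {"xyz":[0.305,-0.108,0.02],"twist":[0,0,-0.11],"jaw":1},
    {"xyz":[0.315,-0.112,0.02],"twist":[0,0,-0.112],"jaw":1},
    {"xyz":[0.315,-0.112,0.02],"twist":[0,0,-0.112],"jaw":1},
  ],
)

```text
clock: 2.98
tcp_pos: [0.4189, 0.3215, 0.2796]
orientation: [-0.0, 0.754, 0.657, -0.0]
wrist_force: [0.0, 0.2, -0.1]
finger_gap: 0.0852
```

```bash
python3 - <<'E'
from h import *
import pickle
s=env.get_state(); print(s['tcp_pos'],s['orientation'],s['joint_pos'].round(3))
c=env.read_camera('wrist'); save(c,'w2.png'); pickle.dump((s,c),open('w2.pkl','wb'))
P=cloud(c); ix=np.indices((420,560))
near=(abs(P[...,0]-.42)<.06)&(abs(P[...,1]-.32)<.06)
for lo,hi,n in [(.164,.176,'cap'),(.102,.112,'plate'),(.128,.136,'flange')]:
    m=near&(P[...,2]>lo)&(P[...,2]<hi); r=cv2.minAreaRect(P[m][:,:2].astype(np.float32)); print(n,m.sum(),P[m].mean(0).round(4),np.round(r[0],4),np.round(r[1],4),round(r[2],2))
m=near&(P[...,2]>.16); print(np.percentile(P[m][:,2],[50,95,99]))
E
```

```text
[0.41886579 0.32145757 0.27963352] [-1.37991401e-04  7.53652090e-01  6.57273357e-01 -4.93463457e-04] [0.502 0.213 0.03  1.389 0.    0.639]
cap 669 [0.4222 0.3207 0.1673] [0.423  0.3206] [0.0234 0.0239] 81.83
plate 3857 [0.4177 0.3171 0.1071] [0.415  0.3035] [0.1002 0.1007] 82.17
flange 62 [0.4102 0.3202 0.1313] [0.4151 0.3261] [0.0382 0.0191] 55.23
[0.35490502 0.371361   0.37427713]
```

View pics/w2.png

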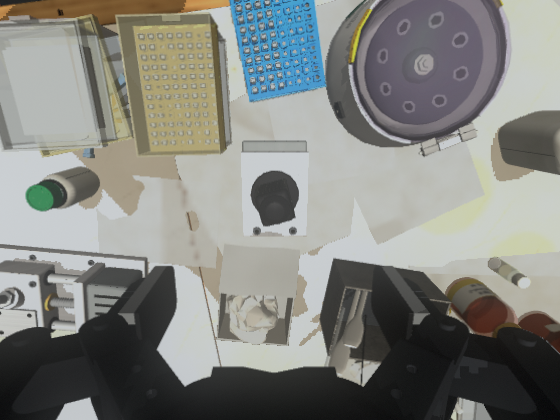

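The wrist view has the gun at about (275,200), with the plate's edges level in the image. The handle looks slightly rotated, so I'll brighten a crop.

```bash
python3 - <<'E'
from h import *
import pickle
s,c=pickle.load(open('w2.pkl','rb'))
k=c['color'][150:240,225:325,::-1].astype(float); k=255*np.clip(k/130,0,1)**.5
cv2.imwrite('pics/w2g.png',cv2.resize(k.astype(np.uint8),(650,585),interpolation=cv2.INTER_CUBIC))
P=cloud(c)
d=P[165:232,245:305]
for lo,hi in [(.164,.175),(.135,.163)]:
    m=(d[...,2]>lo)&(d[...,2]<hi); q=d[m]
    for a in (81.8,):
        A=np.radians(a); x=q[:,:2]@[np.cos(A),np.sin(A)]; y=q[:,:2]@[-np.sin(A),np.cos(A)]
        print(lo,m.sum(),np.percentile(x,[1,99]).round(4),np.percentile(y,[1,99]).round(4), 'centre',(np.array([np.cos(A),np.sin(A)])*np.percentile(x,[1,99]).mean()+np.array([-np.sin(A),np.cos(A)])*np.percentile(y,[1,99]).mean()).round(4))
# wall points: PCA normals
m=(d[...,2]>.118)&(d[...,2]<.16); q=d[m]; print(len(q)); 
h=cv2.minAreaRect(q[:,:2].astype(np.float32)); print(h)
for z0 in np.arange(.12,.165,.006):
    w=d[(d[...,2]>z0)&(d[...,2]<z0+.006)]; print(z0.round(3),len(w),w[:,:2].min(0).round(4) if len(w) else '',w[:,:2].max(0).round(4) if len(w) else '')
E
```

```text
0.164 669 [0.3667 0.3885] [-0.3842 -0.3613] centre [0.4228 0.3206]
0.135 604 [0.361  0.3938] [-0.388  -0.3563] centre [0.4222 0.3205]
516
((0.4231090247631073, 0.32064759731292725), (0.028878550976514816, 0.028443410992622375), 7.872280597686768)
0.12 51 [0.4072 0.3049] [0.432 0.336]
0.126 46 [0.4075 0.3053] [0.4338 0.3363]
0.132 41 [0.4076 0.305 ] [0.4283 0.3356]
0.138 48 [0.4075 0.3049] [0.4179 0.3342]
0.144 58 [0.4075 0.3054] [0.4336 0.3363]
0.15 85 [0.4074 0.3048] [0.4393 0.336 ]
0.156 373 [0.408  0.3055] [0.4378 0.3353]
0.162 437 [0.4108 0.3085] [0.4352 0.3326]
```

View pics/w2g.png

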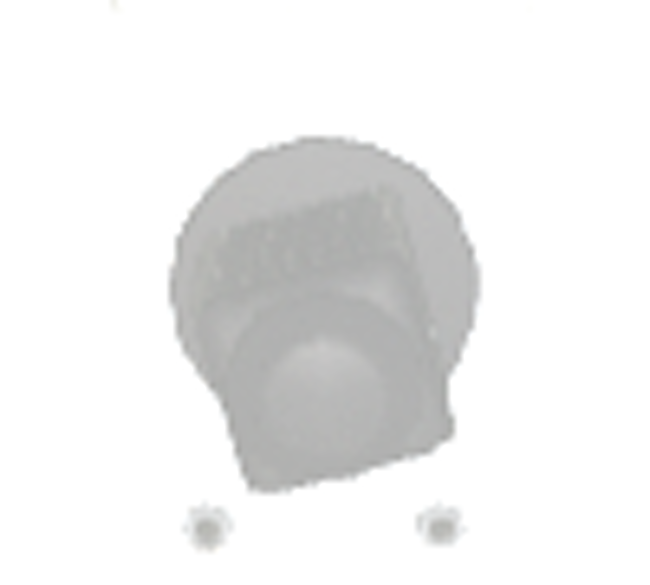

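The handle's flats are turned about 16° from the plate, at heading 97.9°, and the 28.9 × 28.4 mm section matches the stated grip. Its centre is at (0.4228, 0.3206).

```bash
python3 - <<'E'
from h import *
rel([.4228,.3206,.118],frame(97.9,[0,0,-1]))
E
```

```text
xyz [0.0011 0.0036 0.1619] twist [-0.0006  0.001  -0.2753] rows>= 3.9
```

Call:
servo_tool(
  targets=[
    {"xyz":[0.001,0.0036,0.01],"twist":[0,0,-0.1],"jaw":1},
    {"xyz":[0.001,0.0036,0.03],"twist":[0,0,-0.2],"jaw":1},
    {"xyz":[0.001,0.0036,0.05],"twist":[0,0,-0.275],"jaw":1},
    {"xyz":[0.001,0.0036,0.06],"twist":[0,0,-0.275],"jaw":1},
    {"xyz":[0.001,0.0036,0.06],"twist":[0,0,-0.275],"jaw":1},
    {"xyz":[0.001,0.0036,0.06],"twist":[0,0,-0.275],"jaw":1},
  ],
)

```text
clock: 3.53
tcp_pos: [0.4232, 0.3192, 0.2204]
orientation: [-0.0, 0.658, 0.753, -0.0]
wrist_force: [1.0, -0.3, 0.3]
finger_gap: 0.0854
```

```bash
python3 - <<'E'
from h import *
print(env.get_state()['tcp_pos'],abs(env.get_state()['qvel']).max())
rel([.4228,.3206,.118],frame(97.9,[0,0,-1]))
E
```

```text
[0.42324742 0.31920526 0.22043465] 0.036313184605080547
xyz [ 0.0015 -0.0002  0.1024] twist [-0.0007  0.0006 -0.0045] rows>= 2.5
```

Good. Next I'll descend, let it settle, and close on the handle.

Call:
servo_tool(
  targets=[
    {"xyz":[0.001,0,0.03],"twist":[0,0,0],"jaw":1},
    {"xyz":[0.001,0,0.06],"twist":[0,0,0],"jaw":1},
    {"xyz":[0.001,0,0.085],"twist":[0,0,0],"jaw":1},
    {"xyz":[0.001,0,0.1],"twist":[0,0,0],"jaw":1},
    {"xyz":[0.001,0,0.102],"twist":[0,0,0],"jaw":1},
    {"xyz":[0.001,0,0.102],"twist":[0,0,0],"jaw":0.6},
    {"xyz":[0.001,0,0.102],"twist":[0,0,0],"jaw":0.2},
    {"xyz":[0.001,0,0.102],"twist":[0,0,0],"jaw":0},
    {"xyz":[0.001,0,0.102],"twist":[0,0,0],"jaw":0},
    {"xyz":[0.001,0,0.102],"twist":[0,0,0],"jaw":0},
    {"xyz":[0.001,0,0.102],"twist":[0,0,0],"jaw":0},
    {"xyz":[0.001,0,0.102],"twist":[0,0,0],"jaw":0},
  ],
  squeeze=80,
)

```text
clock: 4.53
tcp_pos: [0.424, 0.3219, 0.1198]
orientation: [0.001, 0.657, 0.754, 0.001]
wrist_force: [-1.0, -0.3, 6.3]
finger_gap: 0.0272
```

Call:
servo_tool(
  targets=[
    {"xyz":[0,0,0],"twist":[0,0,0],"jaw":0},
    {"xyz":[0,0,0],"twist":[0,0,0],"jaw":0},
  ],
)

```text
clock: 4.7
tcp_pos: [0.424, 0.3219, 0.1198]
orientation: [0.001, 0.657, 0.754, 0.001]
wrist_force: [-0.4, 0.2, 5.5]
finger_gap: 0.0271
```

Call:
servo_tool(
  targets=[
    {"xyz":[0,0,-0.01],"twist":[0,0,0],"jaw":0},
    {"xyz":[0,0,-0.03],"twist":[0,0,0],"jaw":0},
    {"xyz":[0,0,-0.055],"twist":[0,0,0],"jaw":0},
    {"xyz":[0,0,-0.08],"twist":[0,0,0],"jaw":0},
    {"xyz":[0,0,-0.105],"twist":[0,0,0],"jaw":0},
    {"xyz":[0,0,-0.125],"twist":[0,0,0],"jaw":0},
    {"xyz":[0,0,-0.135],"twist":[0,0,0],"jaw":0},
    {"xyz":[0,0,-0.14],"twist":[0,0,0],"jaw":0},
    {"xyz":[0,0,-0.14],"twist":[0,0,0],"jaw":0},
  ],
)

```text
clock: 5.45
tcp_pos: [0.4232, 0.3214, 0.2589]
orientation: [0.0, 0.657, 0.754, 0.0]
wrist_force: [0.7, 1.1, -2.9]
finger_gap: 0.0271
```

```bash
python3 - <<'E'
from h import *
import pickle
s=env.get_state(); print(s['tcp_pos'],s['wrist_force'],s['ft_torque'],s['finger_gap'])
D={n:env.read_camera(n) for n in ('wrist','scene','top')}; pickle.dump((s,D),open('l.pkl','wb'))
for n,c in D.items(): save(c,'l_'+n+'.png')
t=D['scene']; P=cloud(t)
a=cv2.resize(D['wrist']['color'][:,:,::-1],(400,300)); 
# project gun into scene to crop
p=(np.array([.4228,.3206,.2])-t['eye'])@att(t); u=int(t['cx']+t['fx']*p[0]/p[2]); v=int(t['cy']+t['fy']*p[1]/p[2]); print(u,v)
u0=max(0,u-70);v0=max(0,v-75); k=t['color'][v0:v0+150,u0:u0+140,::-1]
im=np.hstack([cv2.resize(D['wrist']['color'][60:360,80:480,::-1],(400,300)).repeat(1,0),cv2.resize(k,(280,300),interpolation=cv2.INTER_CUBIC)])
cv2.imwrite('pics/l.png',im); print(u0,v0)
E
```

```text
[0.42324702 0.3214351  0.25887967] [ 0.67300021  1.07892978 -2.9265736 ] [0.00546623 0.00213325 0.00721024] 0.027126686993063528
229 259
159 184
```

View pics/l.png

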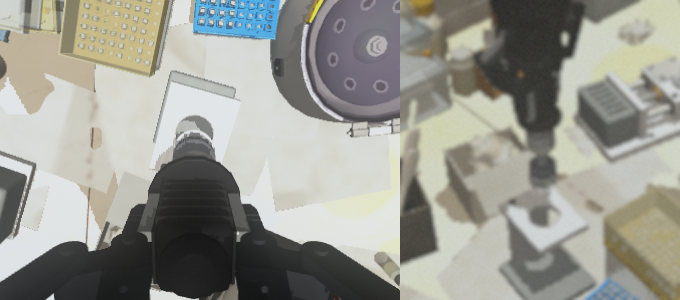

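The gun hangs straight in the fingers, and its coupler has come clear of the plate's hole. Next I'll measure the gun's axis in the tool frame.

```bash
python3 - <<'E'
from h import *
import pickle
from scipy.optimize import least_squares
s,D=pickle.load(open('l.pkl','rb')); R0=q2R(s['orientation']); p0=s['tcp_pos']
for n in ('wrist','scene'):
    Q=(cloud(D[n]).reshape(-1,3)-p0)@R0
    m=(abs(Q[:,0])<.035)&(abs(Q[:,1])<.035)&(Q[:,2]>0.0)&(Q[:,2]<.105); Q=Q[m]
    print(n,len(Q),'zmax',np.percentile(Q[:,2],99))
    for lo in np.arange(.005,.105,.008):
        w=Q[(Q[:,2]>lo)&(Q[:,2]<lo+.008)]
        if len(w)<15: continue
        f=least_squares(lambda a:np.hypot(w[:,0]-a[0],w[:,1]-a[1])-a[2],[0,0,.015],loss='soft_l1',f_scale=.001).x
        f2=least_squares(lambda a:np.hypot(w[:,0]-a[0],w[:,1]-a[1])-.015,[0,0],loss='soft_l1',f_scale=.001).x
        print(lo.round(3),len(w),'free',f.round(4),'r15',f2.round(4))
E
```

```text
wrist 2831 zmax 0.10024633964407356
0.005 1790 free [-0.0012  0.0016  0.0221] r15 [-0.0013 -0.0068]
0.037 112 free [-0.0012 -0.0007  0.0153] r15 [-0.0012 -0.001 ]
0.045 30 free [-0.0011 -0.0013  0.0147] r15 [-0.0011 -0.0009]
0.069 479 free [-0.0011  0.0013  0.014 ] r15 [-0.0011  0.0026]
0.077 65 free [-0.0011 -0.0011  0.0146] r15 [-0.0011 -0.0006]
0.093 237 free [-0.0011  0.0009  0.0149] r15 [-0.0011  0.001 ]
scene 561 zmax 0.10133027750403542
0.005 138 free [ 0.0014 -0.0026  0.0209] r15 [ 0.0056 -0.0081]
0.021 47 free [ 0.     -0.0016  0.0165] r15 [ 0.0013 -0.0028]
0.029 45 free [-0.0003 -0.0021  0.0162] r15 [ 0.0008 -0.0031]
0.037 50 free [ 0.0003 -0.0023  0.0158] r15 [ 0.001 -0.003]
0.045 16 free [-0.0001 -0.0012  0.0159] r15 [ 0.0006 -0.0018]
0.061 19 free [ 0.0015 -0.0036  0.0056] r15 [-0.0076  0.0015]
0.069 90 free [-0.0007 -0.0016  0.0118] r15 [-0.0038  0.0011]
0.077 36 free [ 0.0002 -0.0023  0.0148] r15 [ 0.     -0.0021]
0.085 31 free [-0.0004 -0.0006  0.0129] r15 [-0.0024  0.001 ]
0.093 55 free [-0.0012 -0.0003  0.0149] r15 [-0.0013 -0.0002]
```

```bash
cat >> h.py <<'E'
TIP=np.array([.5026,-.0083,.0985]); N=np.array([-.4226*np.cos(np.radians(13.8)),.4226*np.sin(np.radians(13.8)),.9063])
F=frame(90,-N)
def go(off,tip=TIP,gun=(-.0011,-.0010,.079)): rel(tip+off*N-F@np.array(gun),F)
E
python3 - <<'E'
from h import *
go(.07)
E
```

```text
xyz [-0.3129 -0.0229  0.0232] twist [-0.4199 -0.1272  0.1569] rows>= 7.5
```

Call:
servo_tool(
  targets=[
    {"xyz":[-0.015,-0.001,0.0],"twist":[-0.02,-0.006,0.008],"jaw":0},
    {"xyz":[-0.045,-0.003,0.001],"twist":[-0.06,-0.018,0.022],"jaw":0},
    {"xyz":[-0.08,-0.006,0.003],"twist":[-0.11,-0.032,0.04],"jaw":0},
    {"xyz":[-0.115,-0.008,0.005],"twist":[-0.15,-0.047,0.058],"jaw":0},
    {"xyz":[-0.15,-0.011,0.008],"twist":[-0.2,-0.061,0.075],"jaw":0},
    {"xyz":[-0.185,-0.0135,0.011],"twist":[-0.25,-0.075,0.093],"jaw":0},
    {"xyz":[-0.22,-0.016,0.014],"twist":[-0.295,-0.09,0.11],"jaw":0},
    {"xyz":[-0.255,-0.0187,0.018],"twist":[-0.34,-0.104,0.128],"jaw":0},
    {"xyz":[-0.285,-0.021,0.021],"twist":[-0.38,-0.116,0.143],"jaw":0},
    {"xyz":[-0.305,-0.0225,0.023],"twist":[-0.41,-0.124,0.153],"jaw":0},
    {"xyz":[-0.313,-0.023,0.023],"twist":[-0.42,-0.127,0.157],"jaw":0},
    {"xyz":[-0.313,-0.023,0.023],"twist":[-0.42,-0.127,0.157],"jaw":0},
  ],
)

```text
clock: 6.6
tcp_pos: [0.4414, 0.007, 0.2336]
orientation: [0.183, 0.699, 0.682, 0.114]
wrist_force: [-0.5, -0.5, -3.0]
finger_gap: 0.0271
```

Call:
servo_tool(
  targets=[
    {"xyz":[0,0,0],"twist":[0,0,0],"jaw":0},
    {"xyz":[0,0,0],"twist":[0,0,0],"jaw":0},
  ],
)

```text
clock: 6.77
tcp_pos: [0.4432, 0.0089, 0.2352]
orientation: [0.184, 0.698, 0.683, 0.115]
wrist_force: [-0.7, 0.7, -2.5]
finger_gap: 0.0266
```

```bash
python3 - <<'E'
from h import *
import pickle
go(.07)
s=env.get_state(); print(s['joint_pos'].round(3),s['wrist_force'])
D={n:env.read_camera(n) for n in ('wrist','scene','top')}; pickle.dump((s,D),open('a.pkl','wb'))
R0=q2R(s['orientation']);p0=s['tcp_pos']
def proj(c,X):
    p=(X-c['eye'])@att(c); x,y=p[:2]/p[2]; k=1+c['k1']*(x*x+y*y); return c['cx']+c['fx']*x*k,c['cy']+c['fy']*y*k
ims=[]
for n in ('wrist','scene','top'):
    c=D[n]; u,v=proj(c,TIP); print(n,u,v,[proj(c,p0+R0@np.array([-.0011,-.001,z])) for z in (.079,.1)])
    w=60 if n=='wrist' else 40; u0,v0=max(0,int(u-w)),max(0,int(v-w*.75-(10 if n!='wrist' else 20))); k=c['color'][v0:v0+int(w*1.5),u0:u0+2*w,::-1].astype(float)*1.3
    ims.append(cv2.resize(np.clip(k,0,255).astype(np.uint8),(400,300),interpolation=cv2.INTER_CUBIC)); print(u0,v0,400/(2*w))
cv2.imwrite('pics/a.png',np.vstack([np.hstack(ims[:2]),np.hstack([ims[2],ims[2]*0])]))
E
```

```text
xyz [-0.001  -0.0013  0.001 ] twist [ 0.0014 -0.0025 -0.0002] rows>= 0.0
[-0.131 -0.293 -0.66   0.768 -0.044 -0.12 ] [-0.68891634  0.70265151 -2.47265554]
wrist 271.9065055663766 192.40501349965845 [(np.float64(273.4885547292223), np.float64(218.12817225103305)), (np.float64(273.46336404167374), np.float64(209.63482577908633))]
211 127 3.3333333333333335
scene 303.3309460955529 216.90384257445086 [(np.float64(310.2965101885592), np.float64(202.961651891376)), (np.float64(307.948575111211), np.float64(207.18421172110374))]
263 176 5.0
top 299.0096226253306 217.12492236909588 [(np.float64(296.8399880233628), np.float64(227.33914053848054)), (np.float64(297.3379493124834), np.float64(223.9974465806189))]
259 177 5.0
```

View pics/a.png

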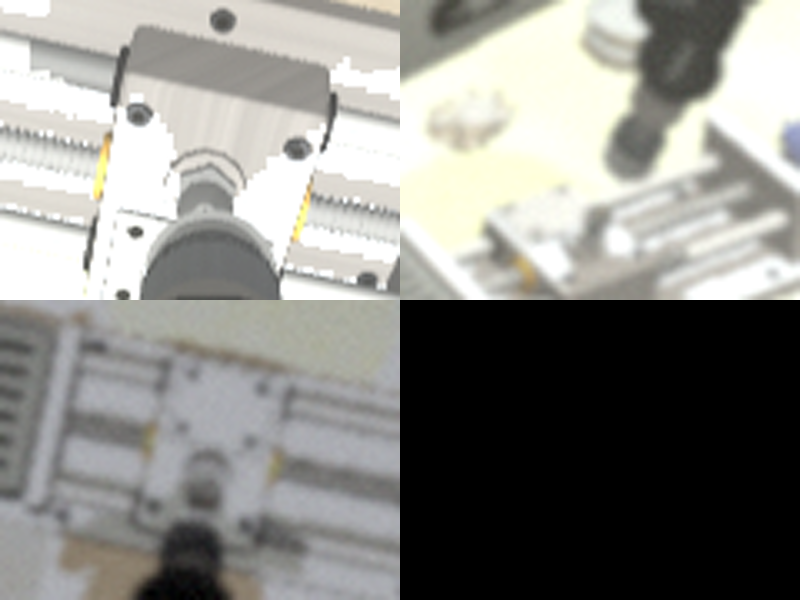

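Wrist crop: the nose is at about (273,189) against a predicted (272,192), with the coupler axis at about 274. Now I'll compare nipple and coupler in one frame using this view's depth.

```bash
python3 - <<'E'
from h import *
import pickle
from scipy.optimize import least_squares
s,D=pickle.load(open('a.pkl','rb')); R0=q2R(s['orientation']); p0=s['tcp_pos']
def fit(w,r=None):
    if r: return least_squares(lambda a:np.hypot(w[:,0]-a[0],w[:,1]-a[1])-r,[0,0],loss='soft_l1',f_scale=.0007).x.round(4)
    return least_squares(lambda a:np.hypot(w[:,0]-a[0],w[:,1]-a[1])-a[2],[0,0,.01],loss='soft_l1',f_scale=.0007).x.round(4)
s1,c1=pickle.load(open('w1.pkl','rb'))
for n,c in (('wrist',D['wrist']),('w1',c1),('top',D['top'])):
    Q=(cloud(c).reshape(-1,3)-TIP)@F   # nipple frame, z into nipple
    m=(np.hypot(Q[:,0],Q[:,1])<.02)&(Q[:,2]>-.004)&(Q[:,2]<.04); q=Q[m]; print(n,'nipple zmin',np.percentile(q[:,2],[0.5,2]).round(4),len(q))
    for lo,hi,r in ((.000,.003,None),(.002,.005,None),(.005,.009,.008),(.012,.023,.005)):
        w=q[(q[:,2]>lo)&(q[:,2]<hi)&(np.hypot(q[:,0],q[:,1])<.013)]
        if len(w)>12: print(lo,hi,len(w),w.mean(0).round(4),fit(w,r))
Q=(cloud(D['wrist']).reshape(-1,3)-p0)@R0
q=Q[(np.hypot(Q[:,0],Q[:,1])<.025)&(Q[:,2]>.03)&(Q[:,2]<.108)]
for lo in np.arange(.03,.105,.006):
    w=q[(q[:,2]>lo)&(q[:,2]<lo+.006)]
    if len(w)>15: print('gun',lo.round(3),len(w),fit(w),fit(w,.015))
E
```

```text
wrist nipple zmin [0.0017 0.0024] 666
0.0 0.003 19 [-0.0003 -0.0032  0.0021] [ 0.0003 -0.0001  0.0037]
0.002 0.005 36 [-0.0005 -0.0034  0.0038] [0.0001 0.0005 0.0052]
0.005 0.009 70 [ 0.0001 -0.0045  0.0066] [0.0002 0.0014]
w1 nipple zmin [0.0008 0.0016] 531
0.0 0.003 38 [0.     0.0007 0.002 ] [0.     0.0006 0.0027]
0.002 0.005 58 [-0.0001 -0.      0.0035] [-0.0001  0.0003  0.0043]
0.005 0.009 81 [-0.0002  0.0007  0.0067] [ 0.0002 -0.0004]
top nipple zmin [-0.0002  0.0007] 111
gun 0.036 60 [-0.001  -0.0004  0.0158] [-0.001  -0.0012]
gun 0.042 79 [-0.0011 -0.001   0.0152] [-0.0011 -0.0012]
gun 0.072 497 [-0.0011  0.0009  0.014 ] [-0.0011  0.0022]
gun 0.078 55 [-0.001  -0.0011  0.0148] [-0.001  -0.0009]
gun 0.09 17 [-0.0008  0.0022  0.0156] [-0.0006  0.0016]
gun 0.096 229 [-0.001   0.0004  0.0148] [-0.001   0.0006]
```

Call:
servo_tool(
  targets=[
    {"xyz":[-0.001,-0.0013,0.01],"twist":[0.001,-0.002,0],"jaw":0},
    {"xyz":[-0.001,-0.0013,0.025],"twist":[0.001,-0.002,0],"jaw":0},
    {"xyz":[-0.001,-0.0013,0.038],"twist":[0.001,-0.002,0],"jaw":0},
    {"xyz":[-0.001,-0.0013,0.045],"twist":[0.001,-0.002,0],"jaw":0},
    {"xyz":[-0.001,-0.0013,0.047],"twist":[0.001,-0.002,0],"jaw":0},
    {"xyz":[-0.001,-0.0013,0.047],"twist":[0.001,-0.002,0],"jaw":0},
    {"xyz":[-0.001,-0.0013,0.047],"twist":[0.001,-0.002,0],"jaw":0},
  ],
  squeeze=110,
)

```text
clock: 7.5
tcp_pos: [0.4615, 0.0028, 0.1927]
orientation: [0.185, 0.698, 0.683, 0.115]
wrist_force: [-0.1, 1.0, -2.3]
finger_gap: 0.0266
```

```bash
cat > chk.py <<'E'
from h import *
s=env.get_state(); R0=q2R(s['orientation'])
seat=s['tcp_pos']+R0@np.array([-.0011,-.0010,.079])
print('seat-tip in nipple frame (mm)',((seat-TIP)@F*1000).round(2),'angle deg',np.degrees(np.arccos(min(1,-R0[:,2]@N))).round(2),'tool force',(s['wrist_force']@R0).round(2),'torque',(s['ft_torque']@R0).round(3),s['clock'],s['finger_gap'])
go(0)
E
python3 chk.py
```

```text
seat-tip in nipple frame (mm) [ -0.49   0.49 -24.34] angle deg 0.32 tool force [ 1.16 -0.99  1.93] torque [ 0.619  0.1   -0.01 ] 7.5 0.0265868348216082
xyz [ 0.0005 -0.0004  0.0243] twist [ 0.0016  0.0003 -0.0004] rows>= 0.6
```

Call:
servo_tool(
  targets=[
    {"xyz":[0.0005,-0.0004,0.003],"twist":[0,0,0],"jaw":0},
    {"xyz":[0.0005,-0.0004,0.006],"twist":[0,0,0],"jaw":0},
    {"xyz":[0.0005,-0.0004,0.01],"twist":[0,0,0],"jaw":0},
    {"xyz":[0.0005,-0.0004,0.014],"twist":[0,0,0],"jaw":0},
    {"xyz":[0.0005,-0.0004,0.014],"twist":[0,0,0],"jaw":0},
    {"xyz":[0.0005,-0.0004,0.014],"twist":[0,0,0],"jaw":0},
  ],
)

```text
clock: 8.0
tcp_pos: [0.4667, 0.0015, 0.1791]
orientation: [0.184, 0.698, 0.682, 0.114]
wrist_force: [0.3, -0.4, -2.5]
finger_gap: 0.0268
```

```bash
python3 chk.py
```

```text
seat-tip in nipple frame (mm) [-0.32 -0.39 -9.82] angle deg 0.32 tool force [-0.16 -0.77  2.47] torque [0.569 0.17  0.012] 8.0 0.02675643132419976
xyz [0.0003 0.0005 0.0098] twist [ 0.0011  0.0006 -0.0011] rows>= 0.2
```

Call:
servo_tool(
  targets=[
    {"xyz":[0.0003,0.0003,0.003],"twist":[0,0,0],"jaw":0},
    {"xyz":[0.0003,0.0003,0.006],"twist":[0,0,0],"jaw":0},
    {"xyz":[0.0003,0.0003,0.009],"twist":[0,0,0],"jaw":0},
    {"xyz":[0.0003,0.0003,0.0115],"twist":[0,0,0],"jaw":0},
    {"xyz":[0.0003,0.0003,0.0115],"twist":[0,0,0],"jaw":0},
    {"xyz":[0.0003,0.0003,0.0115],"twist":[0,0,0],"jaw":0},
  ],
)

```text
clock: 8.5
tcp_pos: [0.4715, 0.0007, 0.1686]
orientation: [0.184, 0.698, 0.682, 0.114]
wrist_force: [-1.0, 0.5, -2.8]
finger_gap: 0.0268
```

```bash
python3 chk.py
```

```text
seat-tip in nipple frame (mm) [ 0.1  -0.41  1.78] angle deg 0.31 tool force [ 0.71 -2.06  2.06] torque [ 0.622  0.101 -0.045] 8.5 0.026802837335813037
xyz [-0.0001  0.0005 -0.0018] twist [ 0.0005  0.0004 -0.0009] rows>= 0.0
```

Call:
servo_tool(
  targets=[
    {"xyz":[0,0.0002,0.0015],"twist":[0,0,0],"jaw":0},
    {"xyz":[0,0.0002,0.003],"twist":[0,0,0],"jaw":0},
    {"xyz":[0,0.0002,0.004],"twist":[0,0,0],"jaw":0},
    {"xyz":[0,0.0002,0.004],"twist":[0,0,0],"jaw":0},
    {"xyz":[0,0.0002,0.004],"twist":[0,0,0],"jaw":0},
  ],
)

```text
clock: 8.92
tcp_pos: [0.4736, 0.0003, 0.1664]
orientation: [0.185, 0.698, 0.682, 0.115]
wrist_force: [-6.4, 0.7, 7.1]
finger_gap: 0.0265
```

```bash
python3 chk.py
```

```text
seat-tip in nipple frame (mm) [-0.01  0.82  4.67] angle deg 0.34 tool force [-0.2  -2.82 -9.15] torque [1.26  0.239 0.006] 8.9167 0.026537673422394128
xyz [-0.0001 -0.0006 -0.0047] twist [ 0.0024  0.0007 -0.0007] rows>= 0.1
```

Call:
servo_tool(
  targets=[
    {"xyz":[0,-0.0003,0.0015],"twist":[0,0,0],"jaw":0},
    {"xyz":[0,-0.0003,0.003],"twist":[0,0,0],"jaw":0},
    {"xyz":[0,-0.0003,0.0045],"twist":[0,0,0],"jaw":0},
    {"xyz":[0,-0.0003,0.006],"twist":[0,0,0],"jaw":0},
    {"xyz":[0,-0.0003,0.006],"twist":[0,0,0],"jaw":0},
    {"xyz":[0,-0.0003,0.006],"twist":[0,0,0],"jaw":0},
  ],
  squeeze=120,
)

```text
clock: 9.42
tcp_pos: [0.4761, -0.0003, 0.1614]
orientation: [0.185, 0.698, 0.682, 0.115]
wrist_force: [-7.9, 0.8, 10.0]
finger_gap: 0.0267
```

```bash
python3 chk.py
```

```text
seat-tip in nipple frame (mm) [-0.04  1.09 10.37] angle deg 0.37 tool force [ -0.44  -3.07 -12.39] torque [ 1.279  0.25  -0.02 ] 9.4167 0.02674807922165118
xyz [-0.     -0.0008 -0.0104] twist [ 0.0033  0.0007 -0.0007] rows>= 0.2
```

Call:
servo_tool(
  targets=[
    {"xyz":[0,-0.0004,0.0015],"twist":[0,0,0],"jaw":0},
    {"xyz":[0,-0.0004,0.003],"twist":[0,0,0],"jaw":0},
    {"xyz":[0,-0.0004,0.0045],"twist":[0,0,0],"jaw":0},
    {"xyz":[0,-0.0004,0.006],"twist":[0,0,0],"jaw":0},
    {"xyz":[0,-0.0004,0.006],"twist":[0,0,0],"jaw":0},
    {"xyz":[0,-0.0004,0.006],"twist":[0,0,0],"jaw":0},
  ],
)

```text
clock: 9.92
tcp_pos: [0.4791, -0.0008, 0.1577]
orientation: [0.186, 0.698, 0.682, 0.116]
wrist_force: [-17.4, 3.7, 23.4]
finger_gap: 0.0268
```

```bash
python3 chk.py
```

```text
seat-tip in nipple frame (mm) [-0.16  2.45 14.95] angle deg 0.48 tool force [  0.76  -5.99 -28.72] torque [ 1.874  0.293 -0.039] 9.9167 0.026751026654417497
xyz [ 0.0001 -0.0019 -0.015 ] twist [ 0.0062  0.001  -0.0006] rows>= 0.4
```

Force has jumped to about 31 N, well past the spring's 16 N, which suggests the end stop. I'll check it by eye and by depth.

```bash
python3 - <<'E'
from h import *
import pickle
from scipy.optimize import least_squares
s=env.get_state(); R0=q2R(s['orientation']);p0=s['tcp_pos']
D={n:env.read_camera(n) for n in ('wrist','scene','top')}
k=lambda c,x,y,w,h,b:cv2.resize(np.clip(c['color'][y:y+h,x:x+w,::-1]*b,0,255).astype(np.uint8),(400,300),interpolation=cv2.INTER_CUBIC)
cv2.imwrite('pics/e.png',np.hstack([k(D['wrist'],200,100,160,120,1.2),k(D['scene'],250,130,120,90,1.3)]))
c=D['wrist']; Q=(cloud(c).reshape(-1,3)-p0)@R0
q=Q[(np.hypot(Q[:,0],Q[:,1])<.028)&(Q[:,2]>.02)&(Q[:,2]<.13)]
for lo in np.arange(.02,.13,.004):
    w=q[(q[:,2]>lo)&(q[:,2]<lo+.004)]
    if len(w)>15: print(lo.round(3),len(w),'r',np.percentile(np.hypot(w[:,0]+.0011,w[:,1]+.001),[10,50,90]).round(4),least_squares(lambda a:np.hypot(w[:,0]-a[0],w[:,1]-a[1])-.015,[0,0],loss='soft_l1',f_scale=.0007).x.round(4))
t=D['top']; h=cv2.cvtColor(t['color'],cv2.COLOR_RGB2HSV); import sys
t0=pickle.load(open('d0.pkl','rb'))['top']
for x,y in ((265,261),(342,262),(393,144)):
    a=t['color'][y-18:y+18,x-18:x+18].astype(int);b=t0['color'][y-18:y+18,x-18:x+18].astype(int); print('bystander diff',abs(a-b).mean().round(1))
E
```

```text
0.036 45 r [0.0153 0.0155 0.0158] [-0.001  -0.0015]
0.04 62 r [0.0152 0.0155 0.0157] [-0.001  -0.0015]
0.044 44 r [0.0153 0.0154 0.0157] [-0.001  -0.0015]
0.06 296 r [0.012  0.0139 0.0152] [-0.0011  0.0005]
0.064 63 r [0.015  0.0153 0.0155] [-0.001  -0.0014]
0.068 27 r [0.015  0.0153 0.0155] [-0.001  -0.0013]
0.08 23 r [0.0127 0.013  0.0153] [-0.0008  0.0012]
0.084 224 r [0.0127 0.014  0.0154] [-0.0009  0.0003]
0.088 36 r [0.014  0.0148 0.0154] [-0.0009 -0.0008]
0.092 45 r [0.0148 0.0262 0.0271] [ 0.0083 -0.0108]
0.096 487 r [0.0177 0.0233 0.0265] [ 0.0026 -0.0092]
0.1 498 r [0.0152 0.0198 0.0259] [ 0.0009 -0.0056]
0.104 328 r [0.0159 0.021  0.0261] [ 0.0006 -0.0054]
0.108 289 r [0.0177 0.0229 0.0269] [-0.0046  0.0036]
0.112 111 r [0.0196 0.0241 0.0271] [-0.0074  0.0086]
bystander diff 38.9
bystander diff 29.5
bystander diff 2.0
```

View pics/e.png

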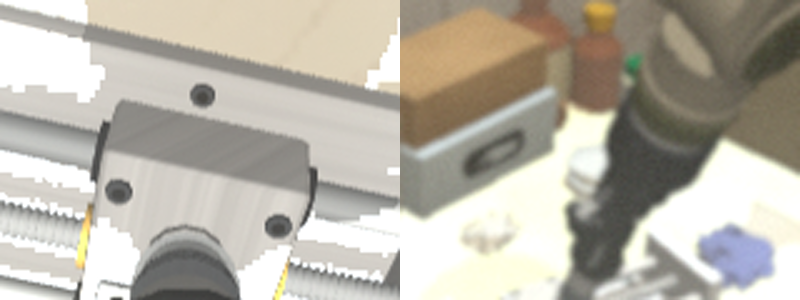

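The coupler is fully over the nipple. Against the tool it has moved from 72–76 mm to 60–64 mm, which is the full 12 mm stroke, and the gun's axis is still parallel. I'll ease the side load slightly, let it settle, and check the bystanders in the scene view.

Call:
servo_tool(
  targets=[
    {"xyz":[0,-0.0007,0],"twist":[0,0,0],"jaw":0},
    {"xyz":[0,-0.0012,0],"twist":[0,0,0],"jaw":0},
    {"xyz":[0,-0.0012,0],"twist":[0,0,0],"jaw":0},
    {"xyz":[0,-0.0012,0],"twist":[0,0,0],"jaw":0},
    {"xyz":[0,-0.0012,0],"twist":[0,0,0],"jaw":0},
    {"xyz":[0,-0.0012,0],"twist":[0,0,0],"jaw":0},
  ],
)

```text
clock: 10.57
tcp_pos: [0.4787, -0.0008, 0.1576]
orientation: [0.187, 0.697, 0.682, 0.117]
wrist_force: [-14.1, 3.9, 21.6]
finger_gap: 0.0269
```

```bash
python3 chk.py && python3 - <<'E'
from h import *
import pickle
D0=pickle.load(open('d0.pkl','rb'))
for n in ('scene','top'):
    c=env.read_camera(n)
    for k,(lo,hi),reg in (('green',((50,90,40),(85,255,255)),((290,330,240,275) if n=='scene' else (245,285,240,280))),):
        for d in (D0[n],c):
            x0,x1,y0,y1=reg; m=cv2.inRange(cv2.cvtColor(d['color'],cv2.COLOR_RGB2HSV),lo,hi)[y0:y1,x0:x1]; y,x=np.nonzero(m); print(n,k,len(x),(x.mean()+x0).round(1) if len(x) else '',(y.mean()+y0).round(1) if len(x) else '')
    for nm,(x,y) in (('timer',(357,241) if n=='scene' else (342,262)),('petri',(310,181) if n=='scene' else (393,144))):
        a=cv2.cvtColor(D0[n]['color'],cv2.COLOR_RGB2GRAY)[y-9:y+9,x-12:x+12]; b=cv2.cvtColor(c['color'],cv2.COLOR_RGB2GRAY)[y-25:y+25,x-28:x+28]
        r=cv2.matchTemplate(b,a,cv2.TM_CCOEFF_NORMED); l=cv2.minMaxLoc(r); print(n,nm,'corr',round(l[1],2),'shift px',l[3][0]-16,l[3][1]-16)
E
```

```text
seat-tip in nipple frame (mm) [-0.15  2.22 14.87] angle deg 0.54 tool force [  1.33  -3.77 -25.75] torque [ 1.383  0.328 -0.016] 10.5667 0.02691757698209417
xyz [ 0.0001 -0.0015 -0.0149] twist [ 0.0077  0.0008 -0.0006] rows>= 0.4
scene green 56 310.0 253.6
scene green 59 310.1 253.4
scene timer corr 0.91 shift px 0 0
scene petri corr 0.5 shift px 1 13
top green 99 264.8 260.2
top green 99 264.8 260.1
top timer corr 0.92 shift px 0 0
top petri corr 0.94 shift px 0 0
```

```bash
python3 chk.py && python3 -c "
from workcell import env
print(env.hand_in())"
```

```text
seat-tip in nipple frame (mm) [-0.14  2.22 14.87] angle deg 0.54 tool force [  0.95  -3.15 -25.7 ] torque [1.382 0.335 0.006] 10.6667 0.026682365745920953
xyz [ 0.0001 -0.0015 -0.0149] twist [ 0.0077  0.0008 -0.0006] rows>= 0.4
the job is handed in; nothing more can be done
None
```

I lifted the gun from its stand by the flats of the handle, pressed the coupler onto the nipple along its axis, and pushed the barrel down to its end stop. I handed in at about 10.7 s with the gun still gripped and pushed; no verdict was reported.

**Pump stroke:** the wrist camera shows the coupler 12 mm closer to the fingers, which is the full stroke. Axial push is about 28 N, against 16 N for the spring alone, so the barrel is on its stop.

**Alignment:** the tool's axis is 0.5° off the nipple's measured axis, and the gun's axis is still parallel to the tool.

**Bystanders:** the bottle, timer and dishes have not moved in the top view. In the scene view the arm hides the dishes, so that check was no use for them.

**What disagreed:**
- **Seat position:** after allowing for the stroke, the seat works out about 3 mm deeper along the axis and 2 mm to the side of my first nipple-tip estimate. I put this down to the tip and grip measurements and the arm giving under load.
- **Snap:** I did not see the jaws snap as a force peak. I infer it from the final depth and from a push well above the 3 to 8 N the jaws need.

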